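# Fit the steam lid in the rice pot and take the glass lid off again

## Task

Slide the open rice pot across the hob onto the empty front-left cooking ring so that it stands centred there. Then carry the nested pair of lids over by the glass lid's bar grip and lower them onto the pot together until the steam lid underneath sits level on the pot's rim; turn the glass lid about a sixth of a turn so that its tabs come free of the steam lid, and lift the glass lid off alone, leaving the steam lid seated. Finish still holding the glass lid by its grip, level and clear in the air about 10 cm above the pot, touching nothing else; leave the kettle, the spice jar and the pepper mill where they are.

Things in the scene. Friction and masses are not known exactly. Their poses are not given: they have to be found in the camera images.
- zone (a point): Centre of the front-left cooking ring printed on the flat black hob, where the pot belongs; z = 0. Hob and the stone worktop to its left are level with each other.
- pot: Open steel rice pot, 84 mm high, loose, about 0.9 kg. Origin: centre of its underside, z up. Round bulged body, 168 mm across at its widest (about upright from 20 to 48 mm up), a narrower neck above. Two loop ears at +x and -x, out to 107 mm from the axis, 60 mm wide, 38 to 51 mm up. It slides under a level push of 3 to 8 N on its body.
- pot_rim (a point): Centre of the pot's rim, on its axis, 84 mm above its underside. The neck runs from 60 mm up to this rim, upright, 140 mm outside and 132 mm inside diameter; the steam lid's flange rests on the rim.
- glass_lid: Outer lid, 176 mm across, about 0.32 kg, loose: clear glass in a steel band with a black bar grip. Origin: centre of the band's lower edge, z up. Band 20 mm high, 170 mm inside. Glass: underside z = 18 mm, top 20 to 26 mm. At the start the lids stand nested on the worktop; lifted by the grip, the steam lid hangs in it on three tabs (its origin at z = 8 mm of this frame).
- grip (a point): Middle of the glass lid's bar grip, on the lid's axis, z = 45 mm of the lid. The bar is 58 mm long along the lid's x, 16 mm thick along y, upright flat sides, from z = 28 to 60 mm: grasp it across its thickness from above.
- tab (a point): Inner end of one of the glass lid's three tabs, at 76 mm from its axis on its +x side; the other two lie at 120 and 240 degrees. Each is 24 degrees wide, z = 4 to 8 mm of the lid, fixed to the band. They reach in under the steam lid's flange.
- steam_lid: Inner lid, about 0.16 kg, loose, no grip: steel plate with steam holes, seen through the glass. Origin: centre of the underside of its 4 mm flange, z up; seated, it lies at the rim's centre. A plug 123 mm wide, foot bevelled to 110 mm, reaches 9 mm below into the neck; a raised middle (radius 34 mm) stands 3 mm above the flange. Friction on the rim alone keeps it from turning.
- lobe (a point): Outer end of one of the flange's three lobes, 82 mm from the steam lid's axis on its +x side, the others at 120 and 240 degrees; each 68 degrees wide. Between them are gaps 52 degrees wide, 70.5 mm radius. At the start the tabs lie under the lobes' middles (within 0.12 rad). A turn of 60 degrees either way brings the tabs into the gaps (free within 12 degrees).
- glass_mid (a point): Underside of the glass lid's middle (z = 18 mm of the lid). With the steam lid seated, the tabs just touch the lobes from below when the glass lid's origin is 76 mm above the pot's underside; lowered on to 73 mm, the glass lies on the raised middle and the tabs are clear, so that turning does not drag the steam lid.
- kettle: White gooseneck kettle, 158 x 279 x 146 mm, loose bystander behind the front-left ring. Origin: centre of its underside.
- spice_jar: Spice jar with a black cap, 41 mm diameter, 105 mm high, loose bystander on the hob. Origin: centre of its underside.
- mill: Turned wooden pepper mill, 58 mm diameter, 170 mm high, loose bystander on the stone worktop. Origin: centre of its underside.

How it is judged:
On the way, in this order (a step that is already met when the one before it is completed fails the run):
1. the pot stands on the cooking ring, its centre within 30 mm of the ring's (horizontal distance between pot and zone below 0.03 m and linear speed of pot below 0.02 m/s), for 0.3 s.
2. the pair of lids is on the pot: the steam lid seated level on the rim, the glass lid still over it (horizontal distance between pot and zone below 0.03 m and z of steam_lid in the frame of pot between 0.08 and 0.088 m and horizontal distance between steam_lid and pot below 0.009 m and angle between the z axis of steam_lid and the z axis of pot, either way round below 0.05 rad and distance between glass_lid and steam_lid below 0.016 m), for 0.2 s.
3. the glass lid comes off alone, the steam lid stays seated (z of steam_lid in the frame of pot between 0.08 and 0.088 m and horizontal distance between steam_lid and pot below 0.009 m and angle between the z axis of steam_lid and the z axis of pot, either way round below 0.05 rad and z of glass_lid in the frame of steam_lid above 0.015 m), for 0.1 s.
At the end, for the whole second after the job is handed in: The pot is within 30 mm of the ring's centre; the steam lid rests on its rim (within 9 mm of centred, level within 3 degrees); the fingers hold the glass lid still over the pot (centres within 120 mm), raised 60 mm or more off its seat, level within 11 degrees, touching nothing else (horizontal distance between pot and zone below 0.03 m and z of steam_lid in the frame of pot between 0.08 and 0.088 m and horizontal distance between steam_lid and pot below 0.009 m and angle between the z axis of steam_lid and the z axis of pot, either way round below 0.05 rad and contact force between steam_lid and pot above 0.3 N and z of glass_lid in the frame of pot above 0.135 m and horizontal distance between glass_lid and pot below 0.12 m and angle between glass_lid's own z axis and vertical below 0.2 rad and linear speed of glass_lid below 0.03 m/s and contact force between the fingers and glass_lid above 1 N and contact force between each of glass_lid, the fingers and steam_lid below 0.1 N and contact force between each of glass_lid, the fingers and pot below 0.1 N and contact force between glass_lid and kettle below 0.1 N and linear speed of each of pot, steam_lid below 0.01 m/s); the arm keeps its last pose, push and grip.
It fails at once if the steam lid comes off the glass lid's tabs anywhere but on the pot, or leaves its seat after they were parted (distance between glass_lid and steam_lid above 0.02 m and not (z of steam_lid in the frame of pot between 0.078 and 0.092 m and horizontal distance between steam_lid and pot below 0.012 m)).
It fails at once if the steam lid or the pot is tipped by more than 15 degrees (angle between any of steam_lid, pot's own z axis and vertical above 0.26 rad).
It fails at once if the kettle, the spice jar or the pepper mill is moved by more than 20 mm (distance of any of kettle, spice_jar, mill from where it was at the start of the episode above 0.02 m).
It also fails if it takes over 72 s, if anything falls off the work surface, if the arm or the gripper's body presses on something with over 40 N, if the wrist force passes 120 N, or if a joint passes its speed limit or range.

## Robot

A 6-joint arm with a two-finger parallel gripper is mounted at the origin on a cart in front of the work surface, level with it; the furniture and walls round the work are solid. World frame = base frame: x ahead of the robot, y to its left, z up, the work surface at z = 0. Lengths are in m, angles in rad, forces in N, time in s.
With the tool pointing down it reaches from about 0.425 to 0.95 m from the base axis. Payload 3.5 kg.
Tool frame: the origin (TCP) lies midway between the tips of the shut fingers; the grasp point (between the pads) lies 19 mm behind it; z points along the fingers, y is the line along which they close (so a half turn about z gives the same grasp; the last joint's range is limited). The gripper opens to 85 mm and grips with 20 to 120 N. Pads are 22 mm wide; open, the fingers measure 114 mm over their backs; the gripper's body (76 mm by 85 mm) begins 54 mm behind the grasp point. The pads swing forward as they close: fully open they stand 13 mm farther back than shut.
Start: joints at [-1.324, 0.286, 1.577, -0, 1.279, -0.15], TCP at [0.261, -0.623, 0.231] pointing down, gripper open.
Joint ranges: [-2.77, 2.77], [-0.9, 2.22], [0.21, 2.48], [-1.53, 4.67], [0.24, 2.81], [-2.84, 2.84]. Speed limits (rad/s): [2.79, 2.79, 3.14, 3.14, 3.14, 3.14].

## Interface

Orientations are given as a unit quaternion [x, y, z, w].
In Python, from plant import * gives the robot as it stands.
- The arm moves only by the tool move_arm, never from a script. Its argument "moves" is a list of rows, each a list of 3 entries, a list of its own where there are three numbers: the opening, from 0 (shut) to 1 (fully open), then the shift along the tool's x, y, z in m, then the turn, a rotation vector about the tool's x, y, z in rad. A call has exactly 10 rows; each row shifts and turns the commanded pose from where the row before left it, along the tool's axes as they then stand; what a row does not reach is not made up. A row lasts 1/12 s, in which the tool goes at most 41.7 mm and 7.16 degrees, less where a joint would pass 70% of its speed; a pose out of reach is approached as far as the arm can. A call is refused whole if a number of a shift passes 0.0417 or a number of a turn 0.125, either way. A call with a gripper value outside its range is refused whole. The fingers move at their own pace and stop on an object; "grip_force" is the grip in N (left out, the last holds). Time passes only in rows, so rows that do not move let the fingers close, or fill a call up. It gives the time, the measured TCP pose, the force, the opening and the grip force at its end, in the units of the state.
- get_state(): the state, without advancing time (a new reading comes with each control period).
- read_camera(name): name is "side" or "top"; returns the picture (384x512x3 uint8, red, green, blue); there is no depth.
- camera_params(name): a dict with "fx", "fy", "cx", "cy" (pixels), "rvec" (rotation vector, rad) and "tvec" (3), from world to camera coordinates, as OpenCV has them. Camera axes: x right, y down, z forward; pixel columns grow to the right and rows downward; lengths in m; the calibration is good to about 2 mm. A picture is of the moment at which its call begins. camera_params takes no time and is no camera call.
- sign_off(): hands the job in; it is judged then, once.
The state is a dict: "time": time; "qpos": joint angles; "dq": joint speeds; "joint_efforts": joint torques, N m; "eef_pos": TCP position; "tcp_rot": TCP orientation; "contact_force": force on the tool from outside, world axes, zero at the start; "wrist_torque": the same for the moment, N m; "opening": opening from 0.0 (shut) to 1.0 (fully open); "finger_force": force on a finger pad.
Only numpy, scipy, OpenCV 4.12 (cv2) and the standard library are available. Lean on these libraries where they do the work, as an engineer would, in place of code of your own. Each camera call takes 0.05 s, during which the arm holds its last target. There are 200 camera calls.

## Working session

There is one attempt and no reset: what is moved stays moved. The work goes in short steps, Python scripts to look and compute and a tool call to move; the robot and the scene stay as the last step left them, time stands still between calls to the robot, and variables do not carry over. Pictures are saved under pics/ and viewed, at most 10 in all, crops included, and the job is handed in when it is done.

Besides the shell and the picture viewer there is one more tool, called after "Emit:" as name(argument=value, ...), one argument or row to a line, values as JSON. move_arm: Moves the arm, as the interface text tells. Its arguments: {"type":"object","properties":{"moves":{"type":"array"},"grip_force":{"type":"number"}},"required":["moves"]}

```bash
mkdir -p pics; ls; python3 - <<'E'
from plant import *
import cv2
for n in("side","top"):
    cv2.imwrite(f"pics/{n}0.png",read_camera(n)[:,:,::-1]); print(n,camera_params(n))
s=get_state();print(s)
E
```

```text
pics
side {'fx': 452.30588032400146, 'fy': 452.30588032400146, 'cx': 260.22498461687064, 'cy': 199.58373388396703, 'rvec': array([ 1.91951657,  1.99647579, -0.50159955]), 'tvec': array([-0.12631908, -0.49938751,  1.83531375])}
top {'fx': 408.2920395307366, 'fy': 408.2920395307366, 'cx': 257.39190143413606, 'cy': 192.3558405280399, 'rvec': array([ 2.06097361, -2.14514412,  0.23800358]), 'tvec': array([0.16207692, 0.60284364, 1.18268201])}
{'time': 0.1, 'qpos': array([-1.32400140e+00,  2.87104572e-01,  1.57804810e+00,  3.23054239e-06,
        1.27860426e+00, -1.49991371e-01]), 'dq': array([-3.92370547e-04, -3.46250580e-03, -3.63983590e-03,  9.19799151e-05,
        3.98061767e-04, -4.62338089e-04]), 'joint_efforts': array([ 5.68595406e-04, -4.07299769e+01, -2.93699348e+01, -1.34011707e-04,
        3.45781511e-03, -1.42725234e-06]), 'eef_pos': array([ 0.26074272, -0.62195355,  0.23005769]), 'tcp_rot': array([ 9.80384062e-01,  1.97093682e-01, -5.08124057e-05, -1.08094429e-03]), 'contact_force': array([-0.07975181,  0.24523259,  0.49015001]), 'wrist_torque': array([ 0.01084091,  0.04149705, -0.0312772 ]), 'finger_force': 0.0, 'opening': 0.9980250323019714}
```

View pics/top0.png

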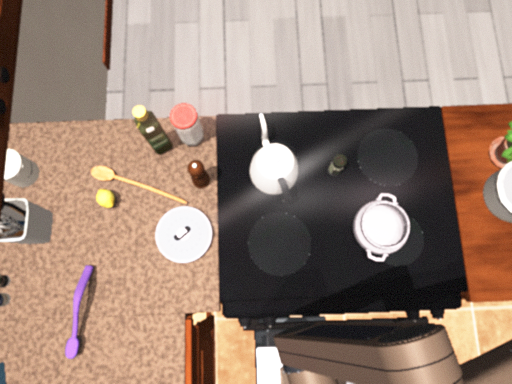

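View pics/side0.png

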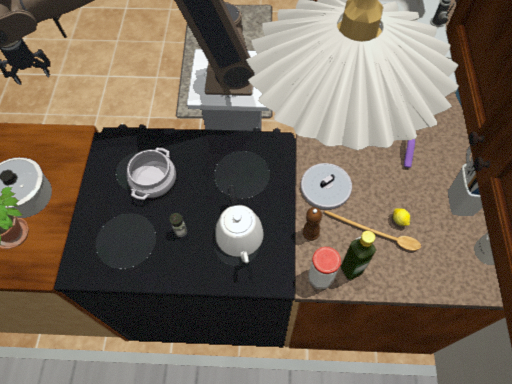

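The top view shows the pot at about (381,226) with ears along the image vertical. The target ring is at about (280,243), the lids at (183,235) with the grip at (181,233), the kettle at (273,168), the jar at (338,163) and the mill at (198,174). In the side view the pot is at (151,173), the target ring at (242,175) and the grip at (328,182).

```bash
cat > h.py <<'E'
from plant import *
import cv2, numpy as np
P={n:camera_params(n) for n in("side","top")}
def ray(n,u,v):
    p=P[n];R=cv2.Rodrigues(p["rvec"])[0]
    return -R.T@p["tvec"], R.T@np.array([(u-p["cx"])/p["fx"],(v-p["cy"])/p["fy"],1])
def plane(n,u,v,z):
    o,d=ray(n,u,v);return o+d*(z-o[2])/d[2]
def proj(n,X):
    p=P[n];return cv2.projectPoints(np.array(X,float).reshape(-1,1,3),p["rvec"],p["tvec"],np.array([[p["fx"],0,p["cx"]],[0,p["fy"],p["cy"]],[0,0,1]]),None)[0][:,0]
def circ(n,c,z,r,col,im,k=1,off=(0,0)):
    t=np.linspace(0,6.283,90);X=np.c_[c[0]+r*np.cos(t),c[1]+r*np.sin(t),0*t+z]
    cv2.polylines(im,[np.int32((proj(n,X)-off)*k)],True,col,1)
E
python3 - <<'E'
from h import *
a=cv2.imread("pics/top0.png");b=cv2.imread("pics/side0.png")
for n,u,v,z in[("top",280,243,0),("side",242,175,0),("top",381,224,.084),("side",150,165,.084),("top",183,235,.02),("side",326,186,.02),("top",181,233,.06),("side",328,181,.06)]:print(n,u,v,plane(n,u,v,z).round(3))
def blob(im,box,f):
    x0,y0,x1,y1=box;m=np.uint8(f(im[y0:y1,x0:x1].astype(int)))
    k,l,s,c=cv2.connectedComponentsWithStats(m);i=1+s[1:,4].argmax()
    return (l==i),c[i]+[x0,y0],s[i]
m,c,s=blob(a,(330,185,430,275),lambda p:p.min(2)>90);print("pot top",c,s)
m,c,s=blob(b,(105,140,195,210),lambda p:p.min(2)>90);print("pot side",c,s)
for n,im,bx in(("top",a,(165,215,203,253)),("side",b,(312,170,340,200))):
    m,c,s=blob(im,bx,lambda p:p.max(2)<110);ys,xs=np.nonzero(m);
    e=np.linalg.eigh(np.cov(xs,ys))[1][:,1];print("grip",n,c,s,plane(n,*c,.055).round(4),(plane(n,*(c+10*e),.055)-plane(n,*c,.055)).round(4))
for n,im,bx in(("top",a,(140,200,216,266)),("side",b,(296,160,358,212))):
    m,c,s=blob(im,bx,lambda p:(p.min(2)>140));h=cv2.convexHull(np.argwhere(m)[:,::-1].astype(np.int32))[:,0]+bx[:2]
    W=np.array([plane(n,*q,.02)[:2] for q in h],np.float32);print("lid",n,cv2.minEnclosingCircle(W))
o=np.hstack([cv2.resize(a[180:280,235:435],None,fx=4,fy=4,interpolation=cv2.INTER_CUBIC)])
o=cv2.convertScaleAbs(o,alpha=1)
g=(255*(o/255.)**.6).astype(np.uint8)
q=cv2.resize(a[195:270,145:220],None,fx=4,fy=4);q2=cv2.resize(b[140:215,110:285],None,fx=2.8,fy=2.8)
cv2.imwrite("pics/c.png",np.vstack([g,np.hstack([q[:200],np.zeros((200,10,3),np.uint8),cv2.resize(q2,(490,200))])]))
E
```

```text
top 280 243 [0.458 0.073 0.   ]
side 242 175 [0.462 0.08  0.   ]
top 381 224 [ 0.494 -0.225  0.084]
side 150 165 [ 0.484 -0.229  0.084]
top 183 235 [0.493 0.374 0.02 ]
side 326 186 [0.508 0.376 0.02 ]
top 181 233 [0.494 0.373 0.06 ]
side 328 181 [0.511 0.378 0.06 ]
pot top [381.47620764 226.52090844] [  23    7   58   70 2774]
pot side [150.93952618 174.50561097] [  22    7   49   53 1604]
grip top [187.7 228.2] [21 12  4  4 10] [0.5088 0.3537 0.055 ] [-0.0244 -0.019   0.    ]
grip side [325.73584906 182.22641509] [ 8  5 14 13 53] [0.513  0.3712 0.055 ] [ 0.0225 -0.0287  0.    ]
lid top ((0.4986911416053772, 0.39328426122665405), 0.1503150910139084)
lid side ((0.4997887909412384, 0.37714117765426636), 0.08898637443780899)
```

View pics/c.png

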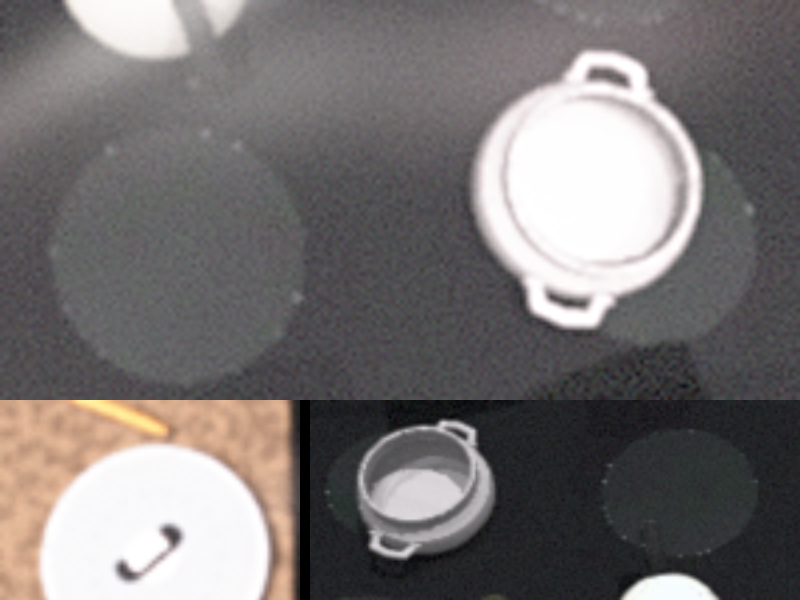

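The crop shows the ring, the ears at top-view pixels (387,197.5) and (377,256), and the grip bar running between (177,238) and (188,229).

```bash
python3 - <<'E'
from h import *
a=cv2.imread("pics/top0.png");b=cv2.imread("pics/side0.png")
e1=plane("top",387,197.5,.045);e2=plane("top",376.7,256.2,.045);print("ears",e1,e2,(e1+e2)/2,np.degrees(np.arctan2(*(e1-e2)[1::-1])))
# side ears
s1=plane("side",110+(457-310)/2.8,140+33/2.667,.045);s2=plane("side",110+(392-310)/2.8,140+145/2.667,.045);print(s1,s2,(s1+s2)/2)
# rim inner ellipse centre in side: crop (417,473)
print("rim side",plane("side",110+(418-310)/2.8,140+74/2.667,.084),"rim top",plane("top",235+602/4,180+180/4,.084))
print("grip top",plane("top",182.5,233.4,.057),"ends",plane("top",177,238,.057),plane("top",188,228.8,.057))
for n,u,v in[("top",274,168),("top",275,194),("top",290,200),("side",240,254),("side",240,207),("side",216,236),("side",264,236)]:print("kettle",n,u,v,[plane(n,u,v,z)[:2].round(3) for z in(0.0,.04,.1)])
A=cv2.resize(a[130:270,215:335],None,fx=4,fy=4);B=cv2.resize(b[140:290,190:300],None,fx=3.7,fy=3.7)
def dr(im,n,k,off):
    for c,z,r,col in[((.459,.077),0,.09,(0,255,255)),((.455,.075),.045,.107,(0,0,255)),((.455,.075),.084,.07,(0,255,0)),((.455,.075),.04,.084,(255,0,255))]:circ(n,c,z,r,col,im,k,np.array(off))
dr(A,"top",4,(215,130));dr(B,"side",3.7,(190,140))
h=max(A.shape[0],B.shape[0]);I=np.zeros((h,480+B.shape[1],3),np.uint8);I[:A.shape[0],:480]=A;I[:B.shape[0],480:]=B
I=cv2.resize(I,(min(800,I.shape[1]),h));cv2.imwrite("pics/d.png",I)
E
```

```text
ears [ 0.58143988 -0.26430663  0.045     ] [ 0.40257771 -0.21345588  0.045     ] [ 0.49200879 -0.23888125  0.045     ] -15.870519834119568
[ 0.40545715 -0.20510077  0.045     ] [ 0.57775942 -0.2597756   0.045     ] [ 0.49160829 -0.23243819  0.045     ]
rim side [ 0.49491832 -0.23213693  0.084     ] rim top [ 0.49063906 -0.23783751  0.084     ]
grip top [0.49332201 0.36907763 0.057     ] ends [0.48006329 0.38564823 0.057     ] [0.50664635 0.35242503 0.057     ]
kettle top 274 168 [array([0.704, 0.08 ]), array([0.692, 0.082]), array([0.675, 0.085])]
kettle top 275 194 [array([0.617, 0.081]), array([0.608, 0.083]), array([0.594, 0.086])]
kettle top 290 200 [array([0.595, 0.034]), array([0.587, 0.037]), array([0.574, 0.042])]
kettle side 240 254 [array([0.762, 0.092]), array([0.777, 0.095]), array([0.8  , 0.099])]
kettle side 240 207 [array([0.59 , 0.081]), array([0.611, 0.084]), array([0.641, 0.089])]
kettle side 216 236 [array([0.702, 0.008]), array([0.718, 0.013]), array([0.744, 0.021])]
kettle side 264 236 [array([0.696, 0.168]), array([0.713, 0.169]), array([0.738, 0.17 ])]
```

View pics/d.png

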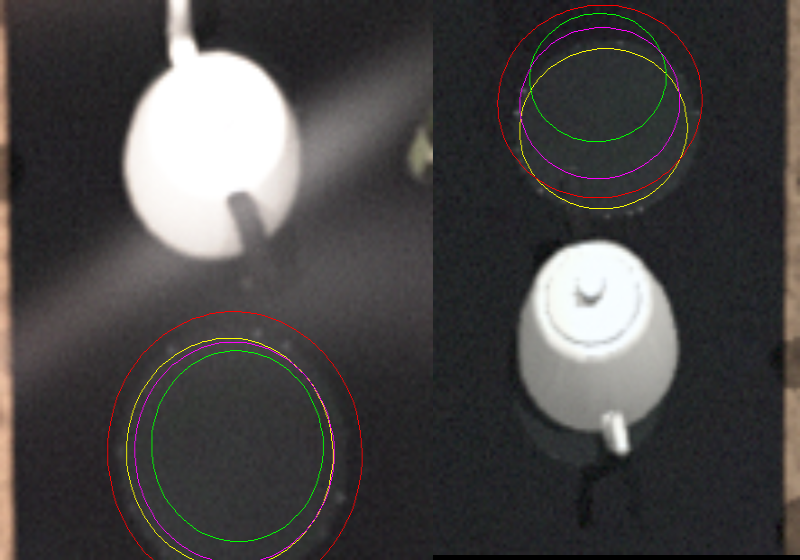

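The overlay shows the kettle's front at x≈0.61, so the pot has room on the ring. The estimates are:

| Item | Estimate |
|---|---|
| Pot | (0.492, -0.235), ears at -16° |
| Ring | (0.459, 0.077) |
| Lid | (0.498, 0.374), bar at about -51° |

I'll grip the pot's rim wall on its +y side and drag it.

Emit:
move_arm(
  moves=[
    [1, [0, 0, 0], [0, 0, 0.113]],
    [1, [0, 0, 0], [0, 0, 0.113]],
    [1, [0, 0, 0], [0, 0, 0.113]],
    [1, [0, 0, 0], [0, 0, 0.113]],
    [1, [0, 0, 0], [0, 0, 0.113]],
    [1, [0, 0, 0], [0, 0, 0.113]],
    [1, [0.009, -0.0387, 0], [0, 0, 0]],
    [1, [0.009, -0.0387, 0], [0, 0, 0]],
    [1, [0.009, -0.0387, 0], [0, 0, 0]],
    [1, [0.009, -0.0387, 0], [0, 0, 0]],
  ],
  grip_force=40,
)

```text
time: 0.93
eef_pos: [0.3386, -0.4821, 0.2305]
tcp_rot: [0.99, -0.141, -0.0, -0.001]
contact_force: [0.6, 0.2, 0.7]
opening: 0.999
finger_force: 0.0
```

Emit:
move_arm(
  moves=[
    [1, [0.009, -0.0387, 0.011], [0, 0, 0]],
    [1, [0.009, -0.0387, 0.011], [0, 0, 0]],
    [1, [0.009, -0.0387, 0.011], [0, 0, 0]],
    [1, [0.009, -0.0387, 0.011], [0, 0, 0]],
    [1, [0.009, -0.0387, 0.011], [0, 0, 0]],
    [1, [0.009, -0.0387, 0.011], [0, 0, 0]],
    [1, [0.009, -0.0387, 0.011], [0, 0, 0]],
    [1, [0.009, -0.0387, 0.011], [0, 0, 0]],
    [1, [0.009, -0.0387, 0.011], [0, 0, 0]],
    [1, [0, 0, 0], [0, 0, 0]],
  ],
)

```text
time: 1.77
eef_pos: [0.5131, -0.1651, 0.1292]
tcp_rot: [0.991, -0.137, -0.002, -0.002]
contact_force: [-0.1, 0.7, -1.1]
opening: 1.002
finger_force: 0.0
```

```bash
python3 - <<'E'
from h import *
a=read_camera("top")[:,:,::-1].copy();b=read_camera("side")[:,:,::-1].copy()
s=get_state();print(s["time"],s["eef_pos"],s["tcp_rot"],s["qpos"].round(2))
A=cv2.resize(a[170:280,300:440],None,fx=4,fy=4);B=cv2.resize(b[110:220,90:200],None,fx=4,fy=4)[:,:240+0]
cv2.imwrite("pics/e.png",np.hstack([A[:440],B[:440]])[:, :800])
E
```

```text
1.8667 [ 0.51272375 -0.16977355  0.13115774] [ 9.90382566e-01 -1.38350847e-01 -1.15595460e-03 -2.80997517e-04] [-0.51  0.1   1.99 -0.    1.06  1.34]
```

View pics/e.png

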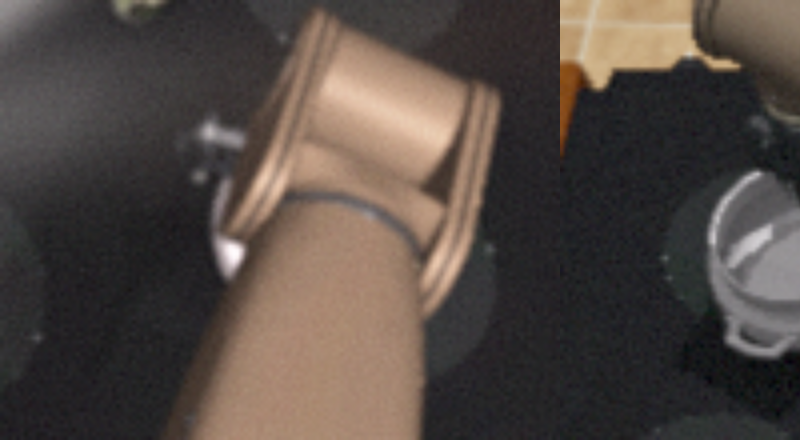

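The arm hides most of the pot, but the part that shows is where I expected it. I'll descend and grip the wall.

Emit:
move_arm(
  moves=[
    [1, [0, 0, 0.0165], [0, 0, 0]],
    [1, [0, 0, 0.0165], [0, 0, 0]],
    [1, [0, 0, 0.0165], [0, 0, 0]],
    [1, [0, 0, 0.0155], [0, 0, 0]],
    [0.3, [0, 0, 0], [0, 0, 0]],
    [0, [0, 0, 0], [0, 0, 0]],
    [0, [0, 0, 0], [0, 0, 0]],
    [0, [0, 0, 0], [0, 0, 0]],
    [0, [0, 0, 0], [0, 0, 0]],
    [0, [0, 0, 0], [0, 0, 0]],
  ],
)

```text
time: 2.7
eef_pos: [0.5135, -0.1721, 0.0684]
tcp_rot: [0.99, -0.14, 0.001, 0.0]
contact_force: [-0.2, -0.1, -0.2]
opening: 0.142
finger_force: 0.0
```

Emit:
move_arm(
  moves=[
    [0, [0, 0, 0], [0, 0, 0]],
    [0, [0, 0, 0], [0, 0, 0]],
    [0, [0, 0, 0], [0, 0, 0]],
    [0, [0, 0, 0], [0, 0, 0]],
    [0, [0, 0, 0], [0, 0, 0]],
    [0, [0, 0, 0], [0, 0, 0]],
    [0, [0, 0, 0], [0, 0, 0]],
    [0, [0, 0, 0], [0, 0, 0]],
    [0, [0, 0, 0], [0, 0, 0]],
    [0, [0, 0, 0], [0, 0, 0]],
  ],
)

```text
time: 3.53
eef_pos: [0.5132, -0.1724, 0.0683]
tcp_rot: [0.99, -0.14, 0.0, 0.001]
contact_force: [-3.5, -2.9, 5.6]
opening: 0.044
finger_force: 39.3
```

Emit:
move_arm(
  moves=[
    [0, [-0.003, -0.0073, 0], [0, 0, 0]],
    [0, [-0.006, -0.0146, 0], [0, 0, 0]],
    [0, [-0.006, -0.0146, 0], [0, 0, 0]],
    [0, [-0.006, -0.0146, 0], [0, 0, 0]],
    [0, [-0.006, -0.0146, 0], [0, 0, 0]],
    [0, [-0.006, -0.0146, 0], [0, 0, 0]],
    [0, [-0.006, -0.0146, 0], [0, 0, 0]],
    [0, [-0.006, -0.0146, 0], [0, 0, 0]],
    [0, [-0.006, -0.0146, 0], [0, 0, 0]],
    [0, [-0.006, -0.0146, 0], [0, 0, 0]],
  ],
)

```text
time: 4.37
eef_pos: [0.4981, -0.0235, 0.0683]
tcp_rot: [0.99, -0.139, 0.002, 0.002]
contact_force: [1.7, -6.4, 2.7]
opening: 0.042
finger_force: 39.5
```

Emit:
move_arm(
  moves=[
    [0, [-0.006, -0.0146, 0], [0, 0, 0]],
    [0, [-0.006, -0.0146, 0], [0, 0, 0]],
    [0, [-0.006, -0.0146, 0], [0, 0, 0]],
    [0, [-0.006, -0.0146, 0], [0, 0, 0]],
    [0, [-0.006, -0.0146, 0], [0, 0, 0]],
    [0, [-0.006, -0.0146, 0], [0, 0, 0]],
    [0, [-0.006, -0.0146, 0], [0, 0, 0]],
    [0, [-0.006, -0.0146, 0], [0, 0, 0]],
    [0, [-0.006, -0.0146, 0], [0, 0, 0]],
    [0, [-0.006, -0.0146, 0], [0, 0, 0]],
  ],
)

```text
time: 5.2
eef_pos: [0.4808, 0.1336, 0.0683]
tcp_rot: [0.99, -0.139, 0.002, 0.002]
contact_force: [0.4, -6.5, 3.7]
opening: 0.043
finger_force: 39.7
```

Emit:
move_arm(
  moves=[
    [0, [-0.003, -0.0073, 0], [0, 0, 0]],
    [0, [0, 0, 0], [0, 0, 0]],
    [0, [0, 0, 0], [0, 0, 0]],
    [0, [0, 0, 0], [0, 0, 0]],
    [0, [0, 0, 0], [0, 0, 0]],
    [0, [0, 0, 0], [0, 0, 0]],
    [0.4, [0, 0, 0], [0, 0, 0]],
    [0.4, [0, 0, 0], [0, 0, 0]],
    [0.4, [0, 0, 0], [0, 0, 0]],
    [0.4, [0, 0, 0], [0, 0, 0]],
  ],
)

```text
time: 6.03
eef_pos: [0.4781, 0.1422, 0.0668]
tcp_rot: [0.99, -0.14, -0.001, -0.0]
contact_force: [0.4, 0.4, -0.7]
opening: 0.399
finger_force: 0.0
```

Emit:
move_arm(
  moves=[
    [0.4, [0, 0, -0.025], [0, 0, 0]],
    [0.4, [0, 0, -0.04], [0, 0, 0]],
    [0.4, [0, 0, -0.04], [0, 0, 0]],
    [0.4, [0, 0, -0.04], [0, 0, 0]],
    [0.8, [0, 0, -0.04], [0, 0, 0]],
    [1, [0, 0, 0], [0, 0, -0.116]],
    [1, [0, 0, 0], [0, 0, -0.116]],
    [1, [0, 0, 0], [0, 0, -0.116]],
    [1, [0, 0, 0], [0, 0, -0.116]],
    [1, [0, 0, 0], [0, 0, -0.116]],
  ],
)

```text
time: 6.87
eef_pos: [0.4784, 0.1422, 0.2519]
tcp_rot: [0.988, 0.152, -0.0, -0.0]
contact_force: [0.6, 0.5, -0.2]
opening: 1.0
finger_force: 0.0
```

Emit:
move_arm(
  moves=[
    [1, [0, 0, 0], [0, 0, -0.116]],
    [1, [0, 0, 0], [0, 0, -0.116]],
    [1, [0, 0, 0], [0, 0, -0.116]],
    [1, [0, 0, 0], [0, 0, -0.116]],
    [1, [0, 0, 0], [0, 0, -0.116]],
    [1, [0, 0, 0], [0, 0, -0.116]],
    [1, [0, 0, 0], [0, 0, -0.116]],
    [1, [0, 0, 0], [0, 0, -0.116]],
    [1, [0, 0, 0], [0, 0, -0.116]],
    [1, [0, 0, 0], [0, 0, -0.116]],
  ],
)

```text
time: 7.7
eef_pos: [0.4783, 0.1421, 0.2518]
tcp_rot: [0.744, 0.669, -0.0, -0.0]
contact_force: [-0.5, -0.1, -0.3]
opening: 0.997
finger_force: 0.0
```

Emit:
move_arm(
  moves=[
    [1, [0, 0, 0], [0, 0, -0.116]],
    [1, [0, 0, 0], [0, 0, -0.116]],
    [1, [0, 0, 0], [0, 0, -0.116]],
    [1, [0, 0, 0], [0, 0, -0.116]],
    [1, [0, 0, 0], [0, 0, -0.116]],
    [1, [0, 0, 0], [0, 0, -0.116]],
    [1, [0, 0, 0], [0, 0, -0.116]],
    [1, [0, 0, 0], [0, 0, 0]],
    [1, [0, 0, 0], [0, 0, 0]],
    [1, [0, 0, 0], [0, 0, 0]],
  ],
)

```text
time: 8.53
eef_pos: [0.4785, 0.1422, 0.2521]
tcp_rot: [0.423, 0.906, -0.0, -0.0]
contact_force: [0.0, 0.7, 0.1]
opening: 1.003
finger_force: 0.0
```

```bash
python3 - <<'E'
from h import *
a=read_camera("top")[:,:,::-1].copy();b=read_camera("side")[:,:,::-1].copy()
cv2.imwrite("pics/top1.png",a);cv2.imwrite("pics/side1.png",b)
s=get_state();print(s["time"],s["eef_pos"],s["tcp_rot"],s["qpos"].round(2))
A=cv2.resize(a[195:275,145:225],None,fx=5,fy=5);B=cv2.resize(b[130:210,200:280],None,fx=5,fy=5)
circ("side",(.459,.077),.084,.066,(0,255,0),B,5,np.array([200,130]))
circ("side",(.459,.077),.084,.07,(0,0,255),B,5,np.array([200,130]))
B2=cv2.resize(b[150:210,290:365],None,fx=5,fy=5)
cv2.imwrite("pics/f.png",np.hstack([A,B])); cv2.imwrite("pics/g.png",B2)
E
```

```text
8.6333 [0.47858538 0.14215562 0.25217053] [ 4.22517855e-01  9.06354588e-01 -2.26372628e-05 -1.45767632e-04] [ 0.09 -0.13  1.98  0.    1.29 -0.61]
```

View pics/f.png

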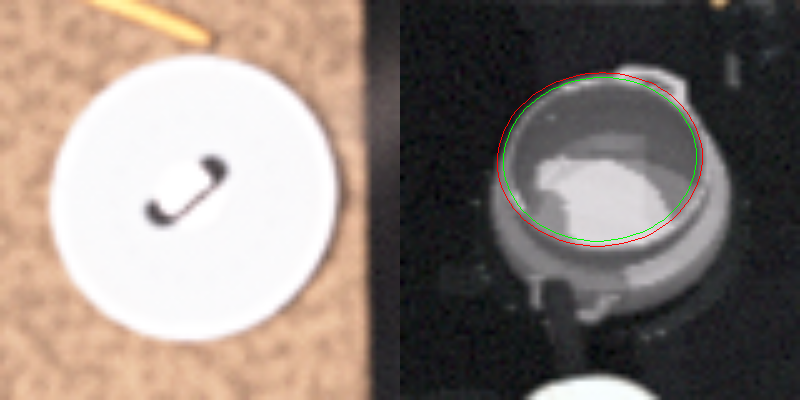

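View pics/g.png

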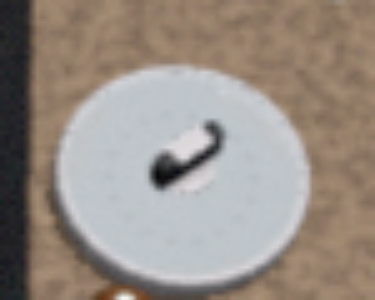

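The top crop shows the lid disc centred at (184,234.6) with the grip ends at (177,237.4) and (188,228.6). In the side view the grip ends are at (322.4,184.4) and (332.6,177). The pot's rim is within about 1 px of its predicted place.

```bash
python3 - <<'E'
from h import *
def tri(t,s):
    o,d=ray("top",*t);p,e=ray("side",*s);k=np.linalg.lstsq(np.c_[d,-e],p-o,rcond=None)[0];return (o+d*k[0]).round(4),(p+e*k[1]).round(4)
print(tri((182.5,233),(327.5,180.7)))
for z in(.045,.055,.06):
  for n,u,v in(("top",(177,237.4),(188,228.6)),("side",(322.4,184.4),(332.6,177))):
    A=plane(n,*u,z);B=plane(n,*v,z);print(z,n,((A+B)/2).round(4),np.degrees(np.arctan2(*(A-B)[1::-1])).round(1))
print(plane("top",184,234.6,.015))
b=cv2.imread("pics/side1.png");x0,y0=295,160
m=np.uint8(b[160:212,295:358].min(2)>140);k,l,s,c=cv2.connectedComponentsWithStats(m);h=cv2.convexHull(np.argwhere(l==1+s[1:,4].argmax())[:,::-1].astype(np.int32))[:,0]+[295,160]
print(cv2.minEnclosingCircle(np.array([plane("side",*q,.02)[:2] for q in h],np.float32)))
E
```

```text
(array([0.4972, 0.3728, 0.0367]), array([0.4968, 0.3797, 0.0379]))
0.045 top [0.4962 0.3712 0.045 ] 127.4
0.045 side [0.5009 0.3788 0.045 ] -49.4
0.055 top [0.4948 0.3694 0.055 ] 127.4
0.055 side [0.5067 0.3774 0.055 ] -49.4
0.06 top [0.4942 0.3685 0.06  ] 127.4
0.06 side [0.5097 0.3767 0.06  ] -49.4
[0.49490928 0.37203467 0.015     ]
((0.5000638365745544, 0.3768458962440491), 0.08889947086572647)
```

Emit:
move_arm(
  moves=[
    [1, [0.0275, 0.0273, 0.011], [0, 0, 0]],
    [1, [0.0275, 0.0273, 0.011], [0, 0, 0]],
    [1, [0.0275, 0.0273, 0.011], [0, 0, 0]],
    [1, [0.0275, 0.0273, 0.011], [0, 0, 0]],
    [1, [0.0275, 0.0273, 0.011], [0, 0, 0]],
    [1, [0.0275, 0.0273, 0.011], [0, 0, 0]],
    [1, [0, 0, 0.03], [0, 0, 0]],
    [1, [0, 0, 0.03], [0, 0, 0]],
    [1, [0, 0, 0.03], [0, 0, 0]],
    [1, [0, 0, 0], [0, 0, 0]],
  ],
  grip_force=70,
)

```text
time: 9.47
eef_pos: [0.493, 0.3719, 0.0886]
tcp_rot: [0.422, 0.907, -0.005, -0.004]
contact_force: [-1.6, 0.6, -1.1]
opening: 1.0
finger_force: 0.0
```

```bash
python3 - <<'E'
from h import *
b=read_camera("side")[:,:,::-1].copy();s=get_state();print(s["time"],s["eef_pos"])
cv2.imwrite("pics/i.png",cv2.resize(b[130:220,280:370],None,fx=6,fy=6))
E
```

```text
9.5167 [0.49478121 0.37260733 0.09205153]
```

View pics/i.png

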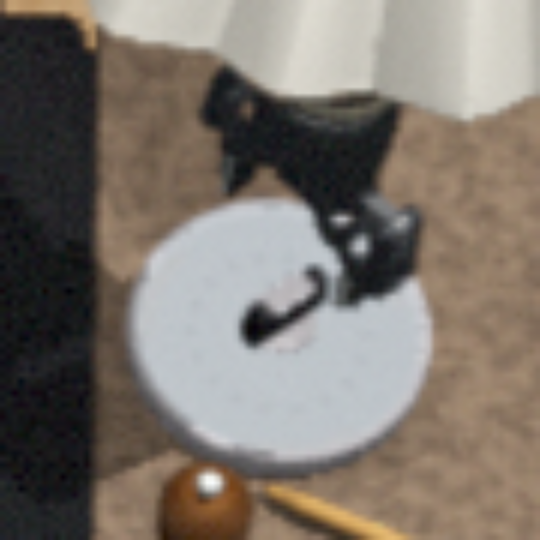

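The open fingers straddle the bar: the tips are at crop (235,185) and (348,298), with the bar beneath. I'll descend and close.

Emit:
move_arm(
  moves=[
    [1, [0, 0, 0.015], [0, 0, 0]],
    [1, [0, 0, 0.015], [0, 0, 0]],
    [1, [0, 0, 0.015], [0, 0, 0]],
    [1, [0, 0, 0.015], [0, 0, 0]],
    [1, [0, 0, 0], [0, 0, 0]],
    [0.4, [0, 0, 0], [0, 0, 0]],
    [0.3, [0, 0, 0], [0, 0, 0]],
    [0, [0, 0, 0], [0, 0, 0]],
    [0, [0, 0, 0], [0, 0, 0]],
    [0, [0, 0, 0], [0, 0, 0]],
  ],
)

```text
time: 10.35
eef_pos: [0.4983, 0.3742, 0.0376]
tcp_rot: [0.422, 0.907, 0.001, 0.001]
contact_force: [0.2, 0.8, 0.1]
opening: 0.303
finger_force: 0.0
```

Emit:
move_arm(
  moves=[
    [0, [0, 0, 0], [0, 0, 0]],
    [0, [0, 0, 0], [0, 0, 0]],
    [0, [0, 0, 0], [0, 0, 0]],
    [0, [0, 0, 0], [0, 0, 0]],
    [0, [0, 0, 0], [0, 0, 0]],
    [0, [0, 0, 0], [0, 0, 0]],
    [0, [0, 0, 0], [0, 0, 0]],
    [0, [0, 0, 0], [0, 0, 0]],
    [0, [0, 0, 0], [0, 0, 0]],
    [0, [0, 0, 0], [0, 0, 0]],
  ],
)

```text
time: 11.18
eef_pos: [0.4982, 0.3742, 0.0375]
tcp_rot: [0.422, 0.907, 0.001, 0.0]
contact_force: [-0.5, -0.2, 5.7]
opening: 0.167
finger_force: 70.4
```

Emit:
move_arm(
  moves=[
    [0, [0, 0, -0.002], [0, 0, 0]],
    [0, [0, 0, -0.004], [0, 0, 0]],
    [0, [0, 0, -0.01], [0, 0, 0]],
    [0, [0, 0, -0.02], [0, 0, 0]],
    [0, [0, 0, -0.026], [0, 0, 0]],
    [0, [0, 0, -0.026], [0, 0, 0]],
    [0, [0, 0, -0.026], [0, 0, 0]],
    [0, [0, 0, -0.02], [0, 0, 0]],
    [0, [0, 0, -0.01], [0, 0, 0]],
    [0, [0, 0, -0.005], [0, 0, 0]],
  ],
)

```text
time: 12.02
eef_pos: [0.4981, 0.3742, 0.1872]
tcp_rot: [0.422, 0.907, 0.001, 0.001]
contact_force: [0.8, 1.1, -4.2]
opening: 0.166
finger_force: 69.1
```

Emit:
move_arm(
  moves=[
    [0, [-0.004, -0.004, 0], [0, 0, 0]],
    [0, [-0.009, -0.01, 0], [0, 0, 0]],
    [0, [-0.013, -0.015, 0], [0, 0, 0]],
    [0, [-0.016, -0.018, 0], [0, 0, 0]],
    [0, [-0.016, -0.018, 0], [0, 0, 0]],
    [0, [-0.016, -0.018, 0], [0, 0, 0]],
    [0, [-0.016, -0.018, 0], [0, 0, 0]],
    [0, [-0.016, -0.018, 0], [0, 0, 0]],
    [0, [-0.016, -0.018, 0], [0, 0, 0]],
    [0, [-0.016, -0.018, 0], [0, 0, 0]],
  ],
)

```text
time: 12.85
eef_pos: [0.4657, 0.1663, 0.1828]
tcp_rot: [0.422, 0.907, -0.002, -0.002]
contact_force: [0.1, 0.2, -4.2]
opening: 0.165
finger_force: 69.0
```

Emit:
move_arm(
  moves=[
    [0, [-0.016, -0.017, 0], [0, 0, 0]],
    [0, [-0.016, -0.017, 0], [0, 0, 0]],
    [0, [-0.014, -0.015, 0], [0, 0, 0]],
    [0, [-0.011, -0.01, 0], [0, 0, 0]],
    [0, [-0.006, -0.005, 0], [0, 0, 0]],
    [0, [-0.002, -0.002, 0], [0, 0, 0]],
    [0, [0, 0, 0], [0, 0, 0]],
    [0, [0, 0, 0], [0, 0, 0]],
    [0, [0, 0, 0], [0, 0, 0]],
    [0, [0, 0, 0], [0, 0, 0]],
  ],
)

```text
time: 13.68
eef_pos: [0.4593, 0.0769, 0.1852]
tcp_rot: [0.421, 0.907, 0.0, -0.0]
contact_force: [-0.1, 1.3, -4.8]
opening: 0.166
finger_force: 69.0
```

```bash
python3 - <<'E'
from h import *
b=read_camera("side")[:,:,::-1].copy();s=get_state();print(s["time"],s["eef_pos"],s["tcp_rot"].round(3),s["contact_force"],s["opening"])
x0,y0=195,100;I=cv2.resize(b[y0:y0+120,x0:x0+110],None,fx=5,fy=5)
x,y,z=s["eef_pos"];circ("side",(x,y),z-.0375+.02,.088,(0,0,255),I,5,np.array([x0,y0]))
circ("side",(.4598,.0768),.035,.084,(0,255,0),I,5,np.array([x0,y0]))
cv2.imwrite("pics/j.png",I)
E
```

```text
13.7333 [0.45935165 0.07691823 0.18526593] [ 0.421  0.907  0.    -0.   ] [ 0.31190973  0.18537107 -4.36461572] 0.16575922460967146
```

View pics/j.png

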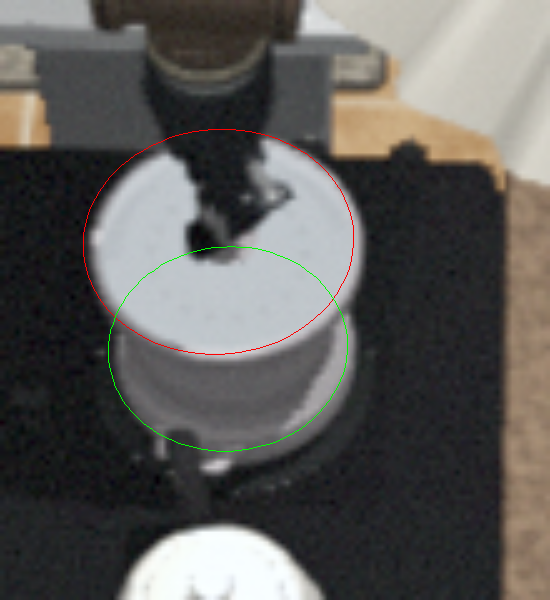

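The lid and pot outlines are offset from the model by the same small amount, so they are aligned with each other. The wrist carries about 4.5 N, which means both lids are up. I'll lower them.

Emit:
move_arm(
  moves=[
    [0, [0, 0, 0.004], [0, 0, 0]],
    [0, [0, 0, 0.01], [0, 0, 0]],
    [0, [0, 0, 0.013], [0, 0, 0]],
    [0, [0, 0, 0.013], [0, 0, 0]],
    [0, [0, 0, 0.01], [0, 0, 0]],
    [0, [0, 0, 0.007], [0, 0, 0]],
    [0, [0, 0, 0.004], [0, 0, 0]],
    [0, [0, 0, 0.003], [0, 0, 0]],
    [0, [0, 0, 0], [0, 0, 0]],
    [0, [0, 0, 0], [0, 0, 0]],
  ],
)

```text
time: 14.57
eef_pos: [0.4598, 0.0762, 0.1217]
tcp_rot: [0.422, 0.907, 0.0, 0.0]
contact_force: [-0.4, 0.3, -4.3]
opening: 0.167
finger_force: 68.9
```

Emit:
move_arm(
  moves=[
    [0, [0, 0, 0.001], [0, 0, 0]],
    [0, [0, 0, 0.001], [0, 0, 0]],
    [0, [0, 0, 0.001], [0, 0, 0]],
    [0, [0, 0, 0.001], [0, 0, 0]],
    [0, [0, 0, 0.001], [0, 0, 0]],
    [0, [0, 0, 0.001], [0, 0, 0]],
    [0, [0, 0, 0], [0, 0, 0]],
    [0, [0, 0, 0], [0, 0, 0]],
    [0, [0, 0, 0], [0, 0, 0]],
    [0, [0, 0, 0], [0, 0, 0]],
  ],
)

```text
time: 15.4
eef_pos: [0.4599, 0.0762, 0.1164]
tcp_rot: [0.422, 0.907, 0.0, 0.0]
contact_force: [-3.4, -0.1, 4.9]
opening: 0.168
finger_force: 70.3
```

The force rose 9 N, with -3.4 N in x, so the plug's bevel probably touches the rim on one side. I'll ease the lids toward -x.

Emit:
move_arm(
  moves=[
    [0, [0.0006, -0.0008, 0], [0, 0, 0]],
    [0, [0.0006, -0.0008, 0], [0, 0, 0]],
    [0, [0.0006, -0.0008, 0], [0, 0, 0]],
    [0, [0, 0, 0], [0, 0, 0]],
    [0, [0, 0, 0], [0, 0, 0]],
    [0, [0, 0, 0], [0, 0, 0]],
    [0, [0, 0, 0], [0, 0, 0]],
    [0, [0, 0, 0], [0, 0, 0]],
    [0, [0, 0, 0], [0, 0, 0]],
    [0, [0, 0, 0], [0, 0, 0]],
  ],
)

```text
time: 16.23
eef_pos: [0.4582, 0.076, 0.1165]
tcp_rot: [0.422, 0.907, 0.001, 0.002]
contact_force: [5.2, 0.9, 5.2]
opening: 0.167
finger_force: 70.2
```

```bash
python3 - <<'E'
from h import *
b=read_camera("side")[:,:,::-1].copy();cv2.imwrite("pics/side2.png",b);s=get_state();print(s["time"],s["eef_pos"],s["contact_force"],s["wrist_torque"])
x0,y0=205,110;w=b[y0:y0+90,x0:x0+80]
m=np.uint8(w.min(2)>130);k,l,st,c=cv2.connectedComponentsWithStats(m);i=1+st[1:,4].argmax();print(st[1:][st[1:,4]>50]+[x0,y0,0,0,0])
h=cv2.convexHull(np.argwhere(l==i)[:,::-1].astype(np.int32))[:,0]+[x0,y0]
for z in(.093,.099):print(z,cv2.minEnclosingCircle(np.array([plane("side",*q,z)[:2] for q in h],np.float32)))
I=cv2.resize(w,None,fx=6,fy=6);of=np.array([x0,y0]);x,y,z=s["eef_pos"]
circ("side",(x+.002,y+.003),.099,.088,(0,0,255),I,6,of);circ("side",(x+.002,y+.003),.093,.088,(0,255,0),I,6,of)
cv2.imwrite("pics/k.png",I)
E
```

```text
16.2833 [0.45819933 0.0759989  0.11647272] [ 4.62812216 -0.01655852  4.20307354] [ 0.10889034 -0.87132296 -0.04147359]
[[ 262  110   23   21  208]
 [ 216  140   51   43 1418]]
0.093 ((0.4573823809623718, 0.08093124628067017), 0.08799416571855545)
0.099 ((0.46122586727142334, 0.08144549280405045), 0.08758797496557236)
```

View pics/k.png

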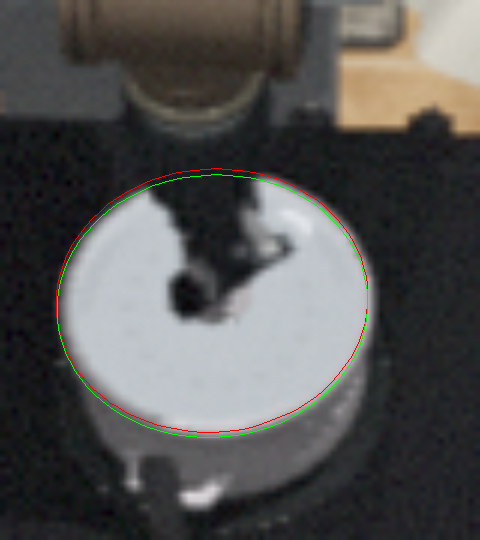

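The lid lies at the kinematic place (glass z≈0.078), so it has not slipped, but it is about 3 mm or more high. I'll check the pot against the lid using the earlier picture.

```bash
python3 - <<'E'
from h import *
b=cv2.cvtColor(cv2.imread("pics/side1.png"),cv2.COLOR_BGR2GRAY).astype(int)
for u in(234,238,244):print(u,list(zip(range(140,202),b[140:202,u])) if u==238 else b[140:202,u].tolist())
for v in(160,164,172,176):print(v,"from 214",b[v,214:272].tolist())
t=np.linspace(0,6.283,721)
for z,r in[(.084,.07),(.084,.066),(.048,.084),(.02,.084)]:
    q=proj("side",np.c_[.4598+r*np.cos(t),.0768+r*np.sin(t),0*t+z])
    print(z,r,"u",q[:,0].min().round(1),q[:,0].max().round(1),"v@238",np.sort(q[np.abs(q[:,0]-238)<.4,1])[[0,-1]].round(1),"v",q[:,1].min().round(1),q[:,1].max().round(1))
E
```

```text
234 [31, 43, 39, 35, 30, 36, 119, 184, 117, 86, 89, 85, 83, 92, 88, 89, 89, 92, 104, 114, 111, 124, 190, 193, 200, 214, 218, 218, 216, 218, 216, 219, 215, 214, 214, 213, 216, 186, 160, 106, 87, 87, 97, 113, 131, 126, 114, 92, 70, 65, 54, 52, 52, 56, 53, 47, 42, 44, 51, 44, 40, 32]
238 [(140, np.int64(35)), (141, np.int64(33)), (142, np.int64(39)), (143, np.int64(30)), (144, np.int64(45)), (145, np.int64(116)), (146, np.int64(177)), (147, np.int64(113)), (148, np.int64(91)), (149, np.int64(87)), (150, np.int64(84)), (151, np.int64(84)), (152, np.int64(83)), (153, np.int64(90)), (154, np.int64(86)), (155, np.int64(86)), (156, np.int64(91)), (157, np.int64(121)), (158, np.int64(124)), (159, np.int64(120)), (160, np.int64(107)), (161, np.int64(121)), (162, np.int64(195)), (163, np.int64(215)), (164, np.int64(215)), (165, np.int64(213)), (166, np.int64(215)), (167, np.int64(218)), (168, np.int64(218)), (169, np.int64(218)), (170, np.int64(218)), (171, np.int64(219)), (172, np.int64(219)), (173, np.int64(215)), (174, np.int64(216)), (175, np.int64(216)), (176, np.int64(215)), (177, np.int6
[... 1480 characters left out ...]
7, 219, 218, 219, 217, 217, 218, 218, 218, 217, 218, 217, 217, 213, 207, 206, 204, 204, 186, 137, 130, 148, 168, 141, 112, 136, 176, 176, 172, 161, 111, 58, 37, 33, 36, 22, 20]
176 from 214 [25, 28, 30, 33, 41, 75, 107, 128, 132, 131, 119, 96, 89, 97, 121, 145, 145, 147, 149, 178, 216, 218, 215, 217, 215, 216, 213, 214, 214, 215, 215, 214, 212, 214, 214, 217, 216, 212, 210, 181, 135, 99, 98, 131, 169, 175, 172, 173, 164, 131, 108, 64, 47, 42, 33, 42, 26, 27]
0.084 0.07 u 219.4 260.4 v@238 [144.9 179.5] v 144.8 179.5
0.084 0.066 u 220.6 259.2 v@238 [145.8 178.4] v 145.7 178.4
0.048 0.084 u 216.3 264.5 v@238 [147.4 188.3] v 147.3 188.4
0.02 0.084 u 217.1 264.5 v@238 [151.8 192.3] v 151.7 192.3
```

Emit:
move_arm(
  moves=[
    [0, [0, 0.0006, -0.001], [0, 0, 0]],
    [0, [0, 0.0006, -0.001], [0, 0, 0]],
    [0, [0, 0, -0.001], [0, 0, 0]],
    [0, [0, 0, -0.001], [0, 0, 0]],
    [0, [0, 0, -0.001], [0, 0, 0]],
    [0, [0, 0, 0], [0, 0, 0]],
    [0, [0, 0, 0], [0, 0, 0]],
    [0, [0, 0, 0], [0, 0, 0]],
    [0, [0, 0, 0], [0, 0, 0]],
    [0, [0, 0, 0], [0, 0, 0]],
  ],
)

```text
time: 17.12
eef_pos: [0.4566, 0.077, 0.1198]
tcp_rot: [0.422, 0.907, -0.0, -0.001]
contact_force: [0.6, -0.2, -5.0]
opening: 0.167
finger_force: 69.1
```

Emit:
move_arm(
  moves=[
    [0, [0, 0, 0.0005], [0, 0, 0]],
    [0, [0, 0, 0.0005], [0, 0, 0]],
    [0, [0, 0, 0], [0, 0, 0]],
    [0, [0, 0, 0], [0, 0, 0]],
    [0, [0, 0, 0], [0, 0, 0]],
    [0, [0, 0, 0], [0, 0, 0]],
    [0, [0, 0, 0], [0, 0, 0]],
    [0, [0, 0, 0], [0, 0, 0]],
    [0, [0, 0, 0], [0, 0, 0]],
    [0, [0, 0, 0], [0, 0, 0]],
  ],
)

```text
time: 17.95
eef_pos: [0.4574, 0.0769, 0.1194]
tcp_rot: [0.422, 0.907, 0.0, 0.0]
contact_force: [0.2, -0.1, -2.4]
opening: 0.168
finger_force: 69.1
```

Emit:
move_arm(
  moves=[
    [0, [0, 0, 0.0005], [0, 0, 0]],
    [0, [0, 0, 0.0005], [0, 0, 0]],
    [0, [0, 0, 0], [0, 0, 0]],
    [0, [0, 0, 0], [0, 0, 0]],
    [0, [0, 0, 0], [0, 0, 0]],
    [0, [0, 0, 0], [0, 0, 0]],
    [0, [0, 0, 0], [0, 0, 0]],
    [0, [0, 0, 0], [0, 0, 0]],
    [0, [0, 0, 0], [0, 0, 0]],
    [0, [0, 0, 0], [0, 0, 0]],
  ],
)

```text
time: 18.78
eef_pos: [0.4573, 0.0769, 0.1183]
tcp_rot: [0.422, 0.907, 0.0, 0.0]
contact_force: [0.3, -0.5, -3.3]
opening: 0.165
finger_force: 69.1
```

Emit:
move_arm(
  moves=[
    [0, [0, 0, 0.0005], [0, 0, 0]],
    [0, [0, 0, 0.0005], [0, 0, 0]],
    [0, [0, 0, 0], [0, 0, 0]],
    [0, [0, 0, 0], [0, 0, 0]],
    [0, [0, 0, 0], [0, 0, 0]],
    [0, [0, 0, 0], [0, 0, 0]],
    [0, [0, 0, 0], [0, 0, 0]],
    [0, [0, 0, 0], [0, 0, 0]],
    [0, [0, 0, 0], [0, 0, 0]],
    [0, [0, 0, 0], [0, 0, 0]],
  ],
)

```text
time: 19.62
eef_pos: [0.4573, 0.0769, 0.1173]
tcp_rot: [0.422, 0.907, -0.0, -0.0]
contact_force: [1.0, 0.1, -2.9]
opening: 0.169
finger_force: 69.3
```

Emit:
move_arm(
  moves=[
    [0, [0, 0, 0.0005], [0, 0, 0]],
    [0, [0, 0, 0.0005], [0, 0, 0]],
    [0, [0, 0, 0], [0, 0, 0]],
    [0, [0, 0, 0], [0, 0, 0]],
    [0, [0, 0, 0], [0, 0, 0]],
    [0, [0, 0, 0], [0, 0, 0]],
    [0, [0, 0, 0], [0, 0, 0]],
    [0, [0, 0, 0], [0, 0, 0]],
    [0, [0, 0, 0], [0, 0, 0]],
    [0, [0, 0, 0], [0, 0, 0]],
  ],
)

```text
time: 20.45
eef_pos: [0.4574, 0.0769, 0.1164]
tcp_rot: [0.422, 0.907, 0.0, 0.0]
contact_force: [0.4, -0.2, -1.5]
opening: 0.165
finger_force: 69.4
```

The weight comes off at TCP z≈0.1195 and the glass bears at about 0.1164, which matches the 3 mm play of a seated lid. I'll confirm with a sideways probe: a seated plug should stop against the neck after about 7 mm.

Emit:
move_arm(
  moves=[
    [0, [0, 0, -0.0014], [0, 0, 0]],
    [0, [0, -0.001, 0], [0, 0, 0]],
    [0, [0, -0.001, 0], [0, 0, 0]],
    [0, [0, -0.001, 0], [0, 0, 0]],
    [0, [0, -0.001, 0], [0, 0, 0]],
    [0, [0, 0, 0], [0, 0, 0]],
    [0, [0, 0, 0], [0, 0, 0]],
    [0, [0, 0, 0], [0, 0, 0]],
    [0, [0, 0, 0], [0, 0, 0]],
    [0, [0, 0, 0], [0, 0, 0]],
  ],
)

```text
time: 21.28
eef_pos: [0.4555, 0.0747, 0.1184]
tcp_rot: [0.422, 0.907, 0.001, 0.001]
contact_force: [5.5, 3.5, -3.7]
opening: 0.165
finger_force: 69.2
```

Emit:
move_arm(
  moves=[
    [0, [0, -0.001, 0], [0, 0, 0]],
    [0, [0, -0.001, 0], [0, 0, 0]],
    [0, [0, -0.001, 0], [0, 0, 0]],
    [0, [0, 0, 0], [0, 0, 0]],
    [0, [0, 0, 0], [0, 0, 0]],
    [0, [0, 0, 0], [0, 0, 0]],
    [0, [0, 0, 0], [0, 0, 0]],
    [0, [0, 0, 0], [0, 0, 0]],
    [0, [0, 0, 0], [0, 0, 0]],
    [0, [0, 0, 0], [0, 0, 0]],
  ],
)

```text
time: 22.12
eef_pos: [0.453, 0.0729, 0.1183]
tcp_rot: [0.422, 0.907, 0.001, 0.001]
contact_force: [4.5, 3.6, -2.8]
opening: 0.166
finger_force: 69.2
```

Emit:
move_arm(
  moves=[
    [0, [0, -0.001, 0], [0, 0, 0]],
    [0, [0, -0.001, 0], [0, 0, 0]],
    [0, [0, -0.001, 0], [0, 0, 0]],
    [0, [0, 0, 0], [0, 0, 0]],
    [0, [0, 0, 0], [0, 0, 0]],
    [0, [0, 0, 0], [0, 0, 0]],
    [0, [0, 0, 0], [0, 0, 0]],
    [0, [0, 0, 0], [0, 0, 0]],
    [0, [0, 0, 0], [0, 0, 0]],
    [0, [0, 0, 0], [0, 0, 0]],
  ],
)

```text
time: 22.95
eef_pos: [0.4508, 0.0709, 0.1183]
tcp_rot: [0.422, 0.907, 0.001, 0.001]
contact_force: [4.1, 3.0, -3.5]
opening: 0.166
finger_force: 69.2
```

The probe pushed the pot at about 5.5 N with the height unchanged, so the plug is in the neck and the lid is seated. I'll back off 4 mm, lower until the tabs are clear, and turn 60°.

Emit:
move_arm(
  moves=[
    [0, [0, 0.001, 0], [0, 0, 0]],
    [0, [0, 0.001, 0], [0, 0, 0]],
    [0, [0, 0.001, 0], [0, 0, 0]],
    [0, [0, 0.001, 0], [0, 0, 0]],
    [0, [0, 0, 0.0007], [0, 0, 0]],
    [0, [0, 0, 0.0007], [0, 0, 0]],
    [0, [0, 0, 0], [0, 0, 0]],
    [0, [0, 0, 0], [0, 0, 0]],
    [0, [0, 0, 0], [0, 0, 0]],
    [0, [0, 0, 0], [0, 0, 0]],
  ],
)

```text
time: 23.78
eef_pos: [0.4525, 0.0729, 0.1164]
tcp_rot: [0.422, 0.907, -0.0, -0.0]
contact_force: [-2.7, -0.1, -0.1]
opening: 0.164
finger_force: 69.7
```

Emit:
move_arm(
  moves=[
    [0, [0, 0, 0], [0, 0, 0.04]],
    [0, [0, 0, 0], [0, 0, 0.06]],
    [0, [0, 0, 0], [0, 0, 0.06]],
    [0, [0, 0, 0], [0, 0, 0.06]],
    [0, [0, 0, 0], [0, 0, 0.06]],
    [0, [0, 0, 0], [0, 0, 0.06]],
    [0, [0, 0, 0], [0, 0, 0.06]],
    [0, [0, 0, 0], [0, 0, 0.06]],
    [0, [0, 0, 0], [0, 0, 0.06]],
    [0, [0, 0, 0], [0, 0, 0.06]],
  ],
)

```text
time: 24.62
eef_pos: [0.4531, 0.0728, 0.1164]
tcp_rot: [0.664, 0.747, 0.0, 0.001]
contact_force: [0.0, 0.0, -1.0]
opening: 0.166
finger_force: 69.4
```

Emit:
move_arm(
  moves=[
    [0, [0, 0, 0], [0, 0, 0.06]],
    [0, [0, 0, 0], [0, 0, 0.06]],
    [0, [0, 0, 0], [0, 0, 0.06]],
    [0, [0, 0, 0], [0, 0, 0.06]],
    [0, [0, 0, 0], [0, 0, 0.06]],
    [0, [0, 0, 0], [0, 0, 0.06]],
    [0, [0, 0, 0], [0, 0, 0.06]],
    [0, [0, 0, 0], [0, 0, 0.047]],
    [0, [0, 0, 0], [0, 0, 0]],
    [0, [0, 0, 0], [0, 0, 0]],
  ],
)

```text
time: 25.45
eef_pos: [0.4531, 0.073, 0.1164]
tcp_rot: [0.818, 0.575, 0.0, 0.0]
contact_force: [0.9, -0.3, -1.5]
opening: 0.172
finger_force: 69.5
```

Emit:
move_arm(
  moves=[
    [0, [0, 0, -0.001], [0, 0, 0]],
    [0, [0, 0, -0.001], [0, 0, 0]],
    [0, [0, 0, -0.001], [0, 0, 0]],
    [0, [0, 0, -0.001], [0, 0, 0]],
    [0, [0, 0, -0.001], [0, 0, 0]],
    [0, [0, 0, -0.001], [0, 0, 0]],
    [0, [0, 0, 0], [0, 0, 0]],
    [0, [0, 0, 0], [0, 0, 0]],
    [0, [0, 0, 0], [0, 0, 0]],
    [0, [0, 0, 0], [0, 0, 0]],
  ],
)

```text
time: 26.28
eef_pos: [0.4527, 0.073, 0.1223]
tcp_rot: [0.819, 0.574, -0.0, -0.0]
contact_force: [-0.4, 0.3, -3.2]
opening: 0.167
finger_force: 69.2
```

```bash
python3 - <<'E'
from h import *
f=[]
for i in range(6):
    read_camera("side");f.append(get_state()["contact_force"])
print(np.mean(f,0),np.std(f,0),get_state()["eef_pos"],get_state()["wrist_torque"])
E
```

```text
[-0.17980499 -0.02825292 -3.25909629] [0.70479966 0.43335398 0.76622984] [0.45270835 0.07300084 0.12229918] [ 0.07229111  0.06692876 -0.0144497 ]
```

About 3.2 N hangs from the wrist, which is the glass lid alone. I'll go up a little more and check again.

Emit:
move_arm(
  moves=[
    [0, [0, 0, -0.001], [0, 0, 0]],
    [0, [0, 0, -0.001], [0, 0, 0]],
    [0, [0, 0, -0.001], [0, 0, 0]],
    [0, [0, 0, -0.001], [0, 0, 0]],
    [0, [0, 0, -0.001], [0, 0, 0]],
    [0, [0, 0, -0.001], [0, 0, 0]],
    [0, [0, 0, -0.001], [0, 0, 0]],
    [0, [0, 0, 0], [0, 0, 0]],
    [0, [0, 0, 0], [0, 0, 0]],
    [0, [0, 0, 0], [0, 0, 0]],
  ],
)

```text
time: 27.42
eef_pos: [0.4527, 0.073, 0.1293]
tcp_rot: [0.819, 0.574, -0.0, -0.0]
contact_force: [-0.7, -0.1, -3.2]
opening: 0.165
finger_force: 69.2
```

```bash
python3 - <<'E'
from h import *
f=[]
for i in range(6):
    read_camera("side");f.append(get_state()["contact_force"])
print(np.mean(f,0),get_state()["eef_pos"])
E
```

```text
[-0.19807813  0.05397632 -2.82655333] [0.45266957 0.07298888 0.12925564]
```

Emit:
move_arm(
  moves=[
    [0, [0, 0, -0.003], [0, 0, 0]],
    [0, [0, 0, -0.006], [0, 0, 0]],
    [0, [0, 0, -0.011], [0, 0, 0]],
    [0, [0, 0, -0.015], [0, 0, 0]],
    [0, [0, 0, -0.016], [0, 0, 0]],
    [0, [0, 0, -0.015], [0, 0, 0]],
    [0, [0, 0, -0.012], [0, 0, 0]],
    [0, [0, 0, -0.008], [0, 0, 0]],
    [0, [0, 0, -0.004], [0, 0, 0]],
    [0, [0, 0, 0], [0, 0, 0]],
  ],
)

```text
time: 28.55
eef_pos: [0.4532, 0.073, 0.2206]
tcp_rot: [0.819, 0.574, 0.001, 0.001]
contact_force: [-0.2, -0.1, -2.3]
opening: 0.167
finger_force: 69.2
```

Emit:
move_arm(
  moves=[
    [0, [0, 0, 0], [0, 0, 0]],
    [0, [0, 0, 0], [0, 0, 0]],
    [0, [0, 0, 0], [0, 0, 0]],
    [0, [0, 0, 0], [0, 0, 0]],
    [0, [0, 0, 0], [0, 0, 0]],
    [0, [0, 0, 0], [0, 0, 0]],
    [0, [0, 0, 0], [0, 0, 0]],
    [0, [0, 0, 0], [0, 0, 0]],
    [0, [0, 0, 0], [0, 0, 0]],
    [0, [0, 0, 0], [0, 0, 0]],
  ],
)

```text
time: 29.38
eef_pos: [0.4527, 0.073, 0.2194]
tcp_rot: [0.819, 0.574, 0.0, 0.0]
contact_force: [1.2, 0.3, -3.5]
opening: 0.167
finger_force: 69.2
```

```bash
python3 - <<'E'
from h import *
f=[]
for i in range(5):
    b=read_camera("side");f.append(get_state()["contact_force"])
s=get_state();print(np.mean(f,0),s["eef_pos"],s["dq"].round(4),s["finger_force"])
# steam lid visible on pot: brightness of the pot interior area in the side view
g=cv2.cvtColor(b,cv2.COLOR_RGB2GRAY)
for z in(.084,.091):
    for dx in(.03,.05,.06):print(z,dx,[int(g[int(round(q[1])),int(round(q[0]))]) for q in proj("side",[(.457+dx,.077+dy,z) for dy in(-.03,0,.03)])])
print(g[140:200,240].tolist())
E
```

```text
[ 0.19151226  0.01158239 -2.86901181] [0.45273428 0.07300376 0.21936473] [ 0.     -0.0004  0.0001 -0.0008 -0.0003  0.0029] 69.20278787612915
0.084 0.03 [51, 53, 47]
0.084 0.05 [59, 55, 53]
0.084 0.06 [55, 53, 74]
0.091 0.03 [64, 91, 49]
0.091 0.05 [54, 59, 54]
0.091 0.06 [51, 54, 54]
[25, 19, 65, 84, 110, 167, 193, 196, 197, 197, 196, 197, 196, 195, 196, 196, 195, 197, 195, 197, 197, 195, 198, 207, 163, 103, 90, 83, 55, 55, 57, 50, 48, 53, 47, 60, 52, 55, 91, 93, 88, 87, 113, 110, 116, 116, 111, 112, 105, 113, 133, 153, 93, 38, 8, 21, 34, 36, 37, 31]
```

```bash
python3 -c "
from plant import *
print(sign_off())"
```

```text
the job is handed in; nothing more can be done
None
```

I handed the job in at about 30 s without seeing the verdict: the pot is on the front-left ring, the wrist force (about 3 N) says the steam lid stayed on it, and the arm holds the glass lid alone about 10 cm above its seat.

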